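Clear the plate stack and load the label printer

TASK

A grey relay module has been left standing on the stack of blank label plates: clear it away and stand it upright in the empty black tray. Then take the top plate alone from the stack, lay it flat on the bare desk and let go of it, and pick it up again the other way, by its short ends, to lay it flat in the pocket of the printer's pulled-out carriage. Let go of it, then push the carriage fully home with the plate in it; the other plates stay stacked in their holder, and the other things on the desk stay where they are.

Things in the scene. Friction and masses are not known exactly. Their poses are not given: they have to be found in the camera images.
- module: grey relay module to be cleared away, a block 54 (x) by 34 (y) by 50 mm tall (z), standing on the stack; origin at the centre of its underside. A second one like it (spare_module) stands on the desk itself
- tray: empty black open tray, fixed, outside 150 (x) by 120 (y) by 30 mm tall, walls and floor about 4 mm; origin at the centre of its underside
- holder: dark steel stack holder, fixed: base 82 (x) by 56 (y) by 6 mm, and at each x end an upright wall 4 mm thick whose top is 51 mm above the desk, inner faces 66 mm apart, so the plates' short ends cannot be reached there; the long sides are open. Origin at the centre of its underside; the four plates lie on its base, long side along x, top of the stack 46 mm above the desk
- plate1: the top plate of the stack: white plastic blank, 60 (x) by 42 (y) by 10 mm thick (z), two small dark dots near its ends; origin at the centre of its underside
- plate2: second plate from the top, stays in the holder: white plastic blank, 60 (x) by 42 (y) by 10 mm thick (z), two small dark dots near its ends; origin at the centre of its underside
- plate3: third plate from the top, stays: white plastic blank, 60 (x) by 42 (y) by 10 mm thick (z), two small dark dots near its ends; origin at the centre of its underside
- plate4: lowest plate, stays: white plastic blank, 60 (x) by 42 (y) by 10 mm thick (z), two small dark dots near its ends; origin at the centre of its underside
- printer: white and green label printer, fixed, 200 deep (x) by 220 wide (y) by 75 mm tall with a slightly tilted screen (up to 110 mm) on top; origin on the desk under the middle of its front face, x pointing into the printer. In the face is a mouth 112 mm wide and 47 mm high into which the carriage slides; a low bed 64 mm wide and 10 mm high runs out 160 mm in front of the face
- pocket (a point): centre of the pocket floor in the dark steel carriage, 15 mm above the desk; x along the pocket, into the printer. Pocket 66 (x) by 48 (y) mm inside; side walls along x 6 mm thick, 16 mm high; at the ends four corner stops 10 mm high, with a 30 mm wide gap in the middle of each end for a finger. Carriage floor 64 mm wide, from 40 mm beyond the pocket centre back past the tab
- tab (a point): middle of the top edge of the carriage's upright front tab, 6 mm thick (x), 56 mm wide (y), top 59 mm above the desk, foot 15 mm above the desk; 100 mm from the pocket centre on the side away from the printer
- carriage (a joint): how far the carriage is out, in m: 0 fully home in the printer (pocket centre under the face), 0.080 fully out; pushing along the printer's +x takes about 3 N
- spare_module: bystander: a second grey module like the first, standing on the desk, origin at the centre of its underside
- tape: bystander: roll of tape, 90 mm across, 18 mm tall, lying on the desk, origin at the centre of its underside
- mouse: bystander: black computer mouse, 100 by 58 by 31 mm, origin at the centre of its underside
Things that resemble listed ones, but are neither listed nor needed, are in the scene too. What is shaped like the module but pink or red is not meant.

How it is judged:
On the way, in this order (a step that is already met when the one before it is completed fails the run):
1. the module stands upright in the tray, let go (x of module in the frame of tray between -0.06 and 0.06 m and y of module in the frame of tray between -0.045 and 0.045 m and z of module in the frame of tray below 0.012 m and angle between module's own z axis and vertical below 0.15 rad and linear speed of module below 0.02 m/s and contact force between the fingers and module below 0.3 N), for 0.2 s.
2. the top plate lies flat on the desk, let go (height (world z) of plate1 between -0.003 and 0.004 m and angle between plate1's own z axis and vertical below 0.06 rad and linear speed of plate1 below 0.02 m/s and contact force between the fingers and plate1 below 0.3 N), for 0.2 s.
3. the plate lies flat in the pocket, let go, with the carriage still out (x of plate1 in the frame of pocket between -0.006 and 0.006 m and y of plate1 in the frame of pocket between -0.006 and 0.006 m and z of plate1 in the frame of pocket between -0.003 and 0.003 m and angle between the x axis of plate1 and the x axis of pocket, either way round below 0.2 rad and angle between plate1's own z axis and vertical below 0.06 rad and linear speed of plate1 below 0.02 m/s and contact force between the fingers and plate1 below 0.3 N and value of joint carriage above 0.045 m), for 0.2 s.
At the end, for the whole second after the job is handed in: Carriage within 6 mm of home, top plate at rest in its pocket (6 mm of centre in x and y, 3 mm in height, 0.06 rad of level, 0.2 rad of yaw); module at rest upright (0.15 rad) on the tray floor; other plates stacked in the holder (6 mm in x, 15 mm in y, 3 mm in z) (value of joint carriage below 0.006 m and x of plate1 in the frame of pocket between -0.006 and 0.006 m and y of plate1 in the frame of pocket between -0.006 and 0.006 m and z of plate1 in the frame of pocket between -0.003 and 0.003 m and angle between the x axis of plate1 and the x axis of pocket, either way round below 0.2 rad and angle between plate1's own z axis and vertical below 0.06 rad and linear speed of each of plate1, module below 0.02 m/s and x of module in the frame of tray between -0.06 and 0.06 m and y of module in the frame of tray between -0.045 and 0.045 m and z of module in the frame of tray below 0.012 m and angle between module's own z axis and vertical below 0.15 rad and x of plate2 in the frame of holder between -0.006 and 0.006 m and y of plate2 in the frame of holder between -0.015 and 0.015 m and z of plate2 in the frame of holder between 0.023 and 0.029 m and x of plate3 in the frame of holder between -0.006 and 0.006 m and y of plate3 in the frame of holder between -0.015 and 0.015 m and z of plate3 in the frame of holder between 0.013 and 0.019 m and x of plate4 in the frame of holder between -0.006 and 0.006 m and y of plate4 in the frame of holder between -0.015 and 0.015 m and z of plate4 in the frame of holder between 0.003 and 0.009 m); the robot touches nothing.
It fails at once if the spare module is moved more than 20 mm (distance of spare_module from where it was at the start of the episode above 0.02 m).
It fails at once if the tape is moved more than 20 mm (distance of tape from where it was at the start of the episode above 0.02 m).
It fails at once if the mouse is moved more than 20 mm (distance of mouse from where it was at the start of the episode above 0.02 m).
It also fails if it takes over 72 s, if anything falls off the work surface, if the arm or the gripper's body presses on something with over 40 N, if the wrist force passes 120 N, or if a joint passes its speed limit or range.

ROBOT

A 7-joint arm with a two-finger parallel gripper is mounted at the origin on the work surface. World frame = base frame: x ahead of the robot, y to its left, z up, the work surface at z = 0. Lengths are in m, angles in rad, forces in N, time in s.
With the tool pointing down it reaches from about 0.4 to 0.875 m from the base axis. Payload 6.5 kg.
Tool frame: the origin (TCP) lies at the very end of the fingers, on their centre line; the grasp point (between the pads) lies 19 mm behind it (tcp_to_grasp is the distance from the TCP to the grasp point, in m); z points along the fingers, y is the line along which they close (so a half turn about z gives the same grasp; the last joint's range is limited). The gripper opens to 88 mm and grips with 3 to 60 N. Pads are 18 mm wide; open, the fingers measure 123 mm over their backs; the gripper's body (75 mm by 187 mm) begins 45 mm behind the grasp point.
Start: joints at [1.188, 0.536, -0.004, 1.538, 0.003, 1.067, -0.071], TCP at [0.202, -0.618, 0.239] pointing down, gripper open.
Joint ranges: [-2.7, 2.7], [-0.37, 2.16], [-1.27, 1.26], [0.24, 2.4], [-1.31, 4.45], [0.19, 1.91], [-2.76, 2.76]. Speed limits (rad/s): [2.39, 2.39, 3.14, 3.14, 3.14, 3.14, 3.14].

INTERFACE

Orientations are given as a 3x3 rotation matrix whose columns are the frame's x, y, z axes.
In Python, from station import * gives the robot as it stands.
- The arm moves only by the tool carry_out, never from a script. Its argument "plan" is a list of rows, each an object with "turn": the turn, a rotation vector about the world's x, y, z in degrees, a list of three; "xyz": the shift along the world's x, y, z in mm, a list of three; "claw": the opening, from 0 (shut) to 1 (fully open). A call has 1 to 12 rows; each row shifts and turns the commanded pose from where the row before left it; what a row does not reach is not made up. A row lasts 1/12 s, in which the tool goes at most 41.7 mm and 7.16 degrees, less where a joint would pass 70% of its speed; a pose out of reach is approached as far as the arm can. A call with a gripper value outside its range is refused whole. The fingers move at their own pace and stop on an object; "grip_force" is the grip in N (left out, the last holds). Time passes only in rows, so rows that do not move let the fingers close. It gives the time, the measured TCP pose, the force, the opening and the grip force at its end, in the units of the state.
- get_obs(): the state, without advancing time (a new reading comes with each control period).
- grab_frame(name): name is "scene" or "top" or "wrist"; returns a dict with "color" (400x640x3 uint8, red, green, blue), "z_map" (400x640 float32, m along the optical axis (not along the pixel's ray), 0 where there is no reading), "mtx" (3x3 intrinsics, pixels), "rvec" (rotation vector, rad) and "tvec" (3), from world to camera coordinates, as OpenCV has them; the wrist camera has in their place "T_tool_cam" (4x4, takes a point from camera to tool coordinates, whose origin is the TCP and whose axes are the flange's). Camera axes: x right, y down, z forward; pixel columns grow to the right and rows downward; lengths in m; the calibration is good to about 2 mm. A picture is of the moment at which its call begins: read the wrist's pose just before it.
- hand_in(): hands the job in; it is judged then, once.
The state is a dict: "time": time; "joint_positions": joint angles; "joint_velocities": joint speeds; "joint_efforts": joint torques, N m; "tool_pos": TCP position; "tool_rot": TCP orientation; "ft_force": force on the tool from outside, world axes, zero at the start; "torque": the same for the moment, N m; "finger_gap": finger opening in m; "finger_force": force on a finger pad.
Only numpy, scipy, OpenCV 4.12 (cv2) and the standard library are available. Lean on these libraries where they do the work, as an engineer would, in place of code of your own. Each camera call takes 0.05 s, during which the arm holds its last target. There are 200 camera calls.

## Working session

There is one attempt and no reset: what is moved stays moved. The work goes in short steps, Python scripts to look and compute and a tool call to move; the robot and the scene stay as the last step left them, time stands still between calls to the robot, and variables do not carry over. Pictures are saved under pics/ and viewed, at most 10 in all, crops included, and the job is handed in when it is done.

Besides the shell and the picture viewer there is one more tool, called after "Emit:" by a JSON object that holds its "method" and its "body". carry_out: Moves the arm, as the interface text tells. Its arguments: {"type":"object","properties":{"plan":{"type":"array"},"grip_force":{"type":"number"}},"required":["plan"]}

```bash
mkdir -p pics; ls; cat > h.py <<'E'
from station import *
import numpy as np, cv2
def cloud(f):
    K=np.array(f["mtx"]);z=f["z_map"];v,u=np.mgrid[:z.shape[0],:z.shape[1]]
    c=np.stack([(u-K[0,2])/K[0,0]*z,(v-K[1,2])/K[1,1]*z,z],-1)
    R=cv2.Rodrigues(np.array(f["rvec"],float))[0]
    return (c-np.array(f["tvec"]).ravel())@R
def save(n,f): cv2.imwrite("pics/"+n+".png",f["color"][:,:,::-1])
E
python3 - <<'E'
from h import *
import pickle
d={}
for n in("top","scene"):
    f=grab_frame(n);save(n,f);d[n]=f
    print(n,f["mtx"],f["rvec"],f["tvec"])
pickle.dump(d,open("f.pkl","wb"))
o=get_obs();print(o)
E
```

```text
pics
top [[497.2028546    0.         326.67218327]
 [  0.         497.2028546  198.5974058 ]
 [  0.           0.           1.        ]] [ 2.1643881  -2.16916012  0.14865415] [0.01448676 0.58830629 1.24610821]
scene [[394.86359738   0.         319.33973388]
 [  0.         394.86359738 202.55451808]
 [  0.           0.           1.        ]] [ 2.39385973  1.03220728 -0.30360363] [-0.41746066 -0.31682001  1.29437889]
{'time': 0.1, 'joint_positions': array([ 1.18779319,  0.5370895 , -0.00445851,  1.53876488,  0.00259768,
        1.06730991, -0.07118006]), 'joint_velocities': array([-0.0004779 , -0.0024323 ,  0.00098624, -0.00150102, -0.00011921,
       -0.0019806 , -0.00035818]), 'joint_efforts': array([ 2.28760255e-03, -5.72078598e+01,  9.93473120e-01, -2.52231663e+01,
       -5.62840886e-02,  1.34887715e-02,  2.25198556e-05]), 'tool_pos': array([ 0.2023208 , -0.61712421,  0.23793078]), 'tool_rot': array([[ 9.50202633e-01,  3.11632178e-01, -5.85342747e-04],
       [ 3.11632710e-01, -9.50201529e-01,  1.45231599e-03],
       [-1.03605178e-04, -1.56240643e-03, -9.99998774e-01]]), 'ft_force': array([ 0.940048  , -0.63747928, -0.46063019]), 'torque': array([-0.00907459,  0.00942578,  0.0505104 ]), 'finger_force': 0.0, 'finger_gap': 0.08790759658545706}
```

View pics/top.png

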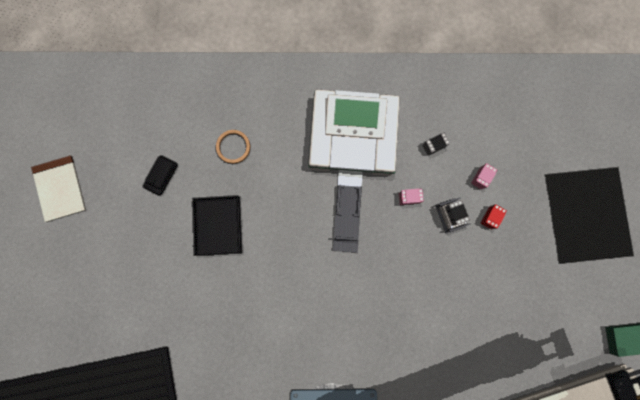

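View pics/scene.png

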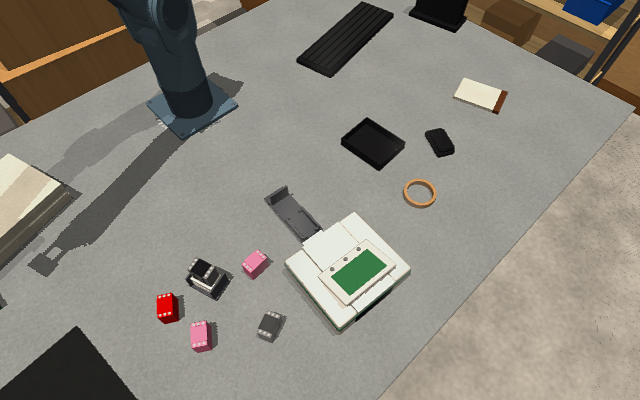

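The top view shows the tray at (217,226), the holder with the module on it at (453,214), and the carriage at (347,215) with its tab at about (345,240). The spare is at (436,144), pink decoys at (412,197) and (485,176), and a red one at (495,216). Mouse and tape are to the left at (160,175) and (233,147).

```bash
cat >> h.py <<'E'
def rect(P,m,lab):
    p=P[m][:,:2]
    if len(p)<5: print(lab,"few",len(p));return
    p=p.astype(np.float32)*1000
    r=cv2.minAreaRect(p); b=cv2.boxPoints(r)
    e=b[1]-b[0]; f=b[2]-b[1]; l=e if np.hypot(*e)>np.hypot(*f) else f
    print(lab,len(p),"c",np.round(r[0],1),"size",np.round(r[1],1),"long-axis deg",round(np.degrees(np.arctan2(l[1],l[0]))%180,1),"z",round(float(np.median(P[m][:,2]))*1000,1))
E
python3 - <<'E'
from h import *
import pickle
d=pickle.load(open("f.pkl","rb"));f=d["top"];P=cloud(f);z=P[...,2]
v,u=np.mgrid[:400,:640]
def box(a,b,c,e): return (u>=a)&(u<c)&(v>=b)&(v<e)
h=box(430,185,475,245)
for lo,hi in((.085,.11),(.04,.06)): rect(P,h&(z>lo)&(z<hi),f"holder {lo}")
rect(P,box(180,185,255,265)&(z>.02)&(z<.045),"tray rim")
rect(P,box(325,172,370,260)&(z>.012)&(z<.07),"carriage")
rect(P,box(325,225,370,260)&(z>.045)&(z<.07),"tab")
rect(P,box(300,80,405,180)&(z>.06)&(z<.12),"printer")
rect(P,box(420,130,452,158)&(z>.03),"spare")
rect(P,box(398,185,426,208)&(z>.03),"pink1")
rect(P,box(480,200,510,232)&(z>.03),"red")
rect(P,box(470,160,500,190)&(z>.03),"pink2")
rect(P,box(137,150,182,200)&(z>.01),"mouse")
rect(P,box(210,125,255,168)&(z>.01),"tape")
print(np.round(z[205:228:3,438:470:3]*1000))
E
```

```text
holder 0.085 328 c [ 547.5 -309.7] size [53.5 36.2] long-axis deg 18.5 z 97.0
holder 0.04 174 c [ 547.2 -312.6] size [73.8 58.1] long-axis deg 17.9 z 49.2
tray rim 412 c [521.8 298. ] size [150.4 121.6] long-axis deg 3.0 z 28.5
carriage 1533 c [558.9 -41.2] size [ 64.  210.2] long-axis deg 175.5 z 16.0
tab 54 c [485.7 -35.9] size [53.1  5.9] long-axis deg 85.6 z 58.8
printer 6650 c [760.5 -56.7] size [221.2 203.6] long-axis deg 85.8 z 76.5
spare 310 c [ 602.8 -123.5] size [ 45.7 459.8] long-axis deg 131.2 z 50.5
pink1 308 c [532.4 -91.2] size [ 50.7 314.8] long-axis deg 118.9 z 50.8
red 349 c [ 477.7 -209.6] size [ 60.  491.8] long-axis deg 107.1 z 50.9
pink2 335 c [ 537.2 -201.1] size [ 52.5 511.3] long-axis deg 119.5 z 50.8
mouse 825 c [555.8 252.5] size [499.1  98.2] long-axis deg 63.5 z 28.2
tape 362 c [614.  147.5] size [415.9  88.2] long-axis deg 44.1 z 17.0
[[ 37.  21.  45.  78.  91.  97.  96.  93.  98.   2.   2.]
 [ 12.  26.  48.  76.  96. 103.  97.  94. 101.  -1.  -3.]
 [  4.  11.  41.  60.  83.  94. 100.  99.  99.  98.  -2.]
 [  5.  11.  40.  52.  78.  98.  99.  98. 100.  97.   6.]
 [  5.   4.  24.  53.  71.  92.  89.  97.  95.  96.  95.]
 [ -1.   4.  11.  39.  56.  80.  96.  90.  97.  95.  97.]
 [ -2.   2.   7.  35.  49.  72.  97. 101.  48.  -1.  57.]
 [ -0.   9.   6.  17.  43.  48.   7.  35.  50.   5.  -1.]]
```

Emit:
{"method": "carry_out", "body": {"plan": [{"turn":[0,0,0],"xyz":[29,26,0],"claw":1},{"turn":[0,0,0],"xyz":[29,26,0],"claw":1},{"turn":[0,0,0],"xyz":[29,26,0],"claw":1},{"turn":[0,0,0],"xyz":[29,26,0],"claw":1},{"turn":[0,0,0],"xyz":[29,26,0],"claw":1},{"turn":[0,0,0],"xyz":[29,26,0],"claw":1},{"turn":[0,0,0],"xyz":[29,26,0],"claw":1},{"turn":[0,0,0],"xyz":[29,26,0],"claw":1},{"turn":[0,0,0],"xyz":[29,26,0],"claw":1},{"turn":[0,0,0],"xyz":[29,26,0],"claw":1},{"turn":[0,0,0],"xyz":[29,26,0],"claw":1},{"turn":[0,0,0],"xyz":[26,21,0],"claw":1}], "grip_force": 20}}

```text
time: 1.1
tool_pos: [0.5491, -0.3078, 0.2384]
tool_rot: [[0.95, 0.313, -0.0], [0.313, -0.95, 0.001], [0.0, -0.001, -1.0]]
ft_force: [0.2, -0.4, -0.0]
finger_gap: 0.088
finger_force: 0.0
```

```bash
cat >> h.py <<'E'
def wrist(n=None):
    o=get_obs(); f=grab_frame("wrist"); T=np.array(f["T_tool_cam"]); K=np.array(f["mtx"]);z=f["z_map"]
    v,u=np.mgrid[:z.shape[0],:z.shape[1]]
    c=np.stack([(u-K[0,2])/K[0,0]*z,(v-K[1,2])/K[1,1]*z,z],-1)
    R=np.array(o["tool_rot"]); P=(c@T[:3,:3].T+T[:3,3])@R.T+np.array(o["tool_pos"])
    P[z==0]=np.nan
    if n: save(n,f)
    print("tcp",np.round(o["tool_pos"]*1000,1),"yaw",round(float(np.degrees(np.arctan2(R[1,0],R[0,0]))),2),"tilt",np.round(R[:2,2],4),"gap",round(o["finger_gap"]*1000,1),"t",o["time"])
    return f,P
E
python3 - <<'E'
from h import *
f,P=wrist("w1");print(f["T_tool_cam"],f["mtx"])
z=P[...,2];C=np.hypot(P[...,0]-.5475,P[...,1]+.31)<.08
for lo,hi in((.088,.105),(.043,.060)): rect(P,C&(z>lo)&(z<hi),str(lo))
E
```

```text
tcp [ 549.1 -307.8  238.4] yaw 18.25 tilt [-0.0002  0.0011] gap 88.0 t 1.1
[[-7.08815491e-04 -9.46897582e-01 -3.21534549e-01  8.50424038e-02]
 [ 9.99999736e-01 -6.19686330e-04 -3.79541845e-04 -6.50707714e-04]
 [ 1.60136690e-04 -3.21534734e-01  9.46897771e-01 -1.45207824e-01]
 [ 0.00000000e+00  0.00000000e+00  0.00000000e+00  1.00000000e+00]] [[359.13914753   0.         324.13827711]
 [  0.         359.13914753 200.47763671]
 [  0.           0.           1.        ]]
0.088 2575 c [ 548.9 -307.3] size [54.7 34.2] long-axis deg 19.6 z 95.9
0.043 836 c [ 552.5 -329.8] size [79.4 96.4] long-axis deg 108.2 z 49.0
```

View pics/w1.png

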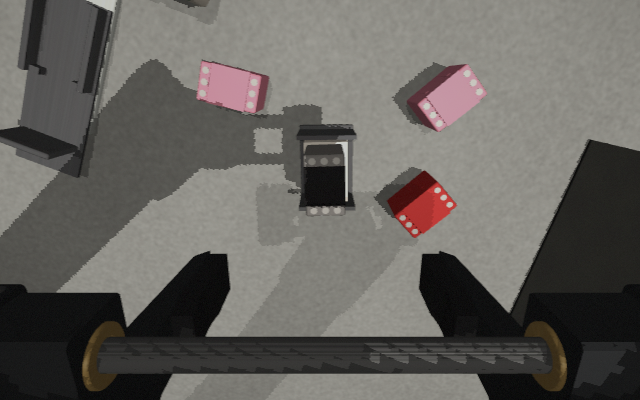

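The wrist view shows the module centred at about (325,180) between the holder walls, red neighbour at (422,203), and fingers straddling it. I'm going down now.

Emit:
{"method": "carry_out", "body": {"plan": [{"turn":[0,0,1.3],"xyz":[0,0,-28],"claw":1},{"turn":[0,0,0],"xyz":[0,0,-28],"claw":1},{"turn":[0,0,0],"xyz":[0,0,-28],"claw":1},{"turn":[0,0,0],"xyz":[0,0,-28],"claw":1},{"turn":[0,0,0],"xyz":[0,0,-28],"claw":1},{"turn":[0,0,0],"xyz":[0,0,-26],"claw":1},{"turn":[0,0,0],"xyz":[0,0,0],"claw":0.3},{"turn":[0,0,0],"xyz":[0,0,0],"claw":0.3},{"turn":[0,0,0],"xyz":[0,0,0],"claw":0.3},{"turn":[0,0,0],"xyz":[0,0,0],"claw":0.3},{"turn":[0,0,0],"xyz":[0,0,0],"claw":0.3},{"turn":[0,0,0],"xyz":[0,0,0],"claw":0.3}], "grip_force": 20}}

```text
time: 2.15
tool_pos: [0.5483, -0.3111, 0.0741]
tool_rot: [[0.943, 0.333, 0.002], [0.333, -0.943, -0.001], [0.002, 0.002, -1.0]]
ft_force: [0.1, -0.2, -0.5]
finger_gap: 0.0503
finger_force: 0.0
```

Emit:
{"method": "carry_out", "body": {"plan": [{"turn":[0,0,0],"xyz":[0.5,3.5,-1],"claw":0.48},{"turn":[0,0,0],"xyz":[0,0,0],"claw":0.3},{"turn":[0,0,0],"xyz":[0,0,0],"claw":0.3},{"turn":[0,0,0],"xyz":[0,0,0],"claw":0.3},{"turn":[0,0,0],"xyz":[0,0,0],"claw":0.3},{"turn":[0,0,0],"xyz":[0,0,0],"claw":0.3}], "grip_force": 20}}

```text
time: 2.65
tool_pos: [0.5482, -0.3067, 0.0719]
tool_rot: [[0.943, 0.333, 0.0], [0.333, -0.943, 0.0], [0.0, -0.0, -1.0]]
ft_force: [0.9, 2.4, 3.1]
finger_gap: 0.0335
finger_force: 20.0
```

Emit:
{"method": "carry_out", "body": {"plan": [{"turn":[0,0,0],"xyz":[0,0,12],"claw":0.3},{"turn":[0,0,0],"xyz":[0,0,28],"claw":0.3},{"turn":[0,0,0],"xyz":[0,0,30],"claw":0.3},{"turn":[0,0,0],"xyz":[0,10,20],"claw":0.3},{"turn":[0,0,0],"xyz":[-2,30,0],"claw":0.3},{"turn":[0,0,0],"xyz":[-2,35,0],"claw":0.3},{"turn":[0,0,0],"xyz":[-2,35,0],"claw":0.3},{"turn":[0,0,0],"xyz":[-2,35,0],"claw":0.3},{"turn":[0,0,0],"xyz":[-2,35,0],"claw":0.3},{"turn":[0,0,0],"xyz":[-2,35,0],"claw":0.3}]}}

```text
time: 3.48
tool_pos: [0.5355, -0.0912, 0.1623]
tool_rot: [[0.943, 0.332, 0.0], [0.332, -0.943, -0.001], [0.0, 0.001, -1.0]]
ft_force: [0.8, -0.4, -1.6]
finger_gap: 0.0339
finger_force: 20.0
```

```bash
python3 -c "
from h import *
o=get_obs();print(o['joint_positions'].round(3),o['tool_pos'].round(4),o['finger_gap'])"
```

```text
[ 0.207  0.461 -0.156  1.88   0.097  0.807 -1.231] [ 0.5355 -0.0912  0.1623] 0.03390664444355243
```

Emit:
{"method": "carry_out", "body": {"plan": [{"turn":[0,0,0],"xyz":[-1,35,0],"claw":0.3},{"turn":[0,0,0],"xyz":[-1,35,0],"claw":0.3},{"turn":[0,0,0],"xyz":[-1,35,0],"claw":0.3},{"turn":[0,0,0],"xyz":[-1,35,0],"claw":0.3},{"turn":[0,0,0],"xyz":[-1,35,0],"claw":0.3},{"turn":[0,0,0],"xyz":[-1,35,0],"claw":0.3},{"turn":[0,0,0],"xyz":[-1,35,0],"claw":0.3},{"turn":[0,0,0],"xyz":[-1,35,0],"claw":0.3},{"turn":[0,0,0],"xyz":[-1,35,0],"claw":0.3},{"turn":[0,0,0],"xyz":[-1,35,0],"claw":0.3},{"turn":[0,0,0],"xyz":[-1,35,0],"claw":0.3},{"turn":[0,0,0],"xyz":[0,0,0],"claw":0.3}]}}

```text
time: 4.48
tool_pos: [0.5229, 0.3019, 0.1627]
tool_rot: [[0.94, 0.342, 0.0], [0.341, -0.94, 0.006], [0.002, -0.006, -1.0]]
ft_force: [-0.5, 1.7, 0.5]
finger_gap: 0.0338
finger_force: 20.0
```

Emit:
{"method": "carry_out", "body": {"plan": [{"turn":[0,0,0],"xyz":[0,-3,-28],"claw":0.3},{"turn":[0,0,0],"xyz":[0,0,-30],"claw":0.3},{"turn":[0,0,0],"xyz":[0,0,-30],"claw":0.3},{"turn":[0,0,0],"xyz":[0,0,-25],"claw":0.3},{"turn":[0,0,0],"xyz":[0,0,-10],"claw":0.3},{"turn":[0,0,0],"xyz":[0,0,-6],"claw":0.3},{"turn":[0,0,0],"xyz":[0,0,-2],"claw":0.3},{"turn":[0,0,0],"xyz":[0,0,0],"claw":0.3}]}}

```text
time: 5.15
tool_pos: [0.5257, 0.2901, 0.0316]
tool_rot: [[0.943, 0.333, 0.001], [0.333, -0.943, 0.001], [0.001, -0.0, -1.0]]
ft_force: [0.4, -0.8, -1.0]
finger_gap: 0.0337
finger_force: 20.0
```

Emit:
{"method": "carry_out", "body": {"plan": [{"turn":[0,0,0],"xyz":[0,0,-1.5],"claw":0.3},{"turn":[0,0,0],"xyz":[0,0,0],"claw":0.3},{"turn":[0,0,0],"xyz":[0,0,0],"claw":0.5},{"turn":[0,0,0],"xyz":[0,0,0],"claw":0.6},{"turn":[0,0,0],"xyz":[0,0,0],"claw":0.6},{"turn":[0,0,0],"xyz":[0,0,0],"claw":0.6},{"turn":[0,0,0],"xyz":[0,0,0],"claw":0.6},{"turn":[0,0,0],"xyz":[0,0,0],"claw":0.6},{"turn":[0,0,0],"xyz":[0,0,20],"claw":0.6},{"turn":[0,0,0],"xyz":[0,0,30],"claw":0.6},{"turn":[0,0,0],"xyz":[0,0,35],"claw":0.6},{"turn":[0,0,0],"xyz":[0,0,35],"claw":0.6}]}}

```text
time: 6.15
tool_pos: [0.5244, 0.2895, 0.1501]
tool_rot: [[0.943, 0.333, -0.001], [0.333, -0.943, -0.001], [-0.002, 0.0, -1.0]]
ft_force: [1.2, 0.6, -0.1]
finger_gap: 0.0531
finger_force: 0.0
```

```bash
python3 - <<'E'
from h import *
f=grab_frame("top");P=cloud(f);z=P[...,2];m=(np.hypot(P[...,0]-.522,P[...,1]-.298)<.065)&(z<.07)
rect(P,m&(z>.046),"module top")
f,P=wrist();z=P[...,2];m=(np.hypot(P[...,0]-.522,P[...,1]-.298)<.065)
rect(P,m&(z>.046)&(z<.07),"module top wrist")
E
```

```text
module top 132 c [523.2 289.2] size [57.  30.5] long-axis deg 31.7 z 53.7
tcp [528.3 291.9 157.6] yaw 19.44 tilt [0.0083 0.005 ] gap 53.2 t 6.2
module top wrist 3285 c [526.2 290.8] size [54.3 34.5] long-axis deg 19.4 z 53.8
```

Emit:
{"method": "carry_out", "body": {"plan": [{"turn":[0,0,0],"xyz":[4,-30,18],"claw":1},{"turn":[0,0,0],"xyz":[4,-33,18],"claw":1},{"turn":[0,0,0],"xyz":[4,-33,18],"claw":1},{"turn":[0,0,0],"xyz":[4,-33,18],"claw":1},{"turn":[0,0,0],"xyz":[4,-33,18],"claw":1},{"turn":[0,0,0],"xyz":[4,-33,0],"claw":1},{"turn":[0,0,0],"xyz":[4,-33,0],"claw":1},{"turn":[0,0,0],"xyz":[4,-33,0],"claw":1},{"turn":[0,0,0],"xyz":[4,-33,0],"claw":1},{"turn":[0,0,0],"xyz":[4,-33,0],"claw":1},{"turn":[0,0,0],"xyz":[0,0,0],"claw":1},{"turn":[0,0,0],"xyz":[0,0,0],"claw":1}]}}

```text
time: 7.25
tool_pos: [0.5647, -0.0397, 0.2386]
tool_rot: [[0.944, 0.329, -0.001], [0.329, -0.944, -0.001], [-0.001, 0.0, -1.0]]
ft_force: [-0.0, -0.4, 0.2]
finger_gap: 0.0879
finger_force: 0.0
```

```bash
python3 - <<'E'
from h import *
f,P=wrist("w2");np.save("w2.npy",P);z=P[...,2]
c=np.hypot(P[...,0]-.575,P[...,1]+.042)<.14
near=P[...,0]<.66
for lo,hi in((.012,.035),(.02,.035),(.045,.065)): rect(P,c&near&(z>lo)&(z<hi),str((lo,hi)))
rect(P,(P[...,0]>.62)&(z>.065)&(z<.085),"printer top")
p=P[(P[...,0]>.62)&(P[...,0]<.72)&(z>.06)&(z<.12)];print(np.percentile(p[:,2],[5,50,95,99.5]) if len(p) else 0)
E
```

```text
tcp [564.7 -39.7 238.6] yaw 19.19 tilt [-0.0009 -0.0008] gap 87.9 t 7.25
(0.012, 0.035) 8947 c [554.3 -90.5] size [169.5 208.8] long-axis deg 175.6 z 14.5
(0.02, 0.035) 1790 c [571.9 -92.5] size [168.5 172.2] long-axis deg 177.4 z 29.6
(0.045, 0.065) 1097 c [ 563.8 -102.1] size [143.4 203.3] long-axis deg 163.0 z 55.8
printer top 21204 c [674.7 -63.6] size [ 94.1 239.1] long-axis deg 108.7 z 73.5
[0.07158919 0.07345474 0.07500505 0.0758272 ]
```

View pics/w2.png

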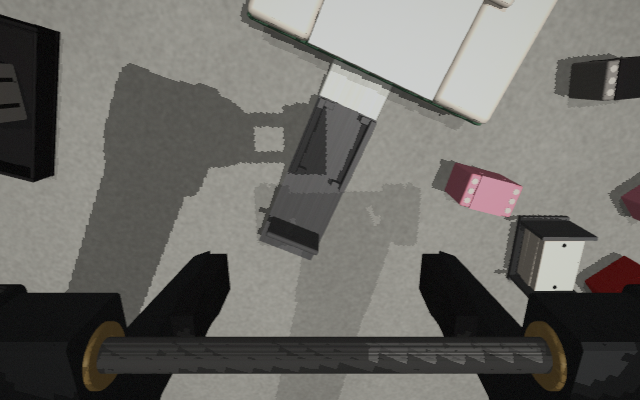

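The wrist view shows the carriage (290,235)–(350,110) and the white top plate in the holder at (555,262), now clear.

```bash
cat >> h.py <<'E'
def carriage(P,a=-4.33,o=(485.7,-35.9)):
    z=P[...,2]*1000;a=np.radians(a);e=np.array([np.cos(a),np.sin(a)]);n=np.array([-e[1],e[0]])
    q=P[...,:2]*1000-np.array(o);s=q@e;t=q@n
    m=(np.abs(t)<40)&(s>-15)&(s<150)
    def pr(l,k):
        k=k&m
        if k.sum()<4: print(l,"few");return
        print(l,k.sum(),"s",np.round(np.percentile(s[k],[1,50,99]),1),"t",np.round(np.percentile(t[k],[1,50,99]),1),"z",round(np.median(z[k]),1))
    pr("tab",(z>52)&(z<64)); pr("wallL",(z>27)&(z<36)&(t>15)&(s>40)); pr("wallR",(z>27)&(z<36)&(t<-15)&(s>40))
    pr("stops far",(z>22)&(z<27.5)&(s>120)&(abs(t)<24)); pr("stops near",(z>22)&(z<27.5)&(s<80)&(s>45)&(abs(t)<24))
    pr("bed floor",(z>11)&(z<19)&(s>20)); 
    f=(z<75)&(z>20)&(np.abs(t)>65)&(np.abs(t)<100)&(s>120)&(s<220)
    print("face s:",np.round(np.percentile(s[f],[1,5]),1) if f.any() else None)
    k=m&(z>27)&(z<36)&(s>40)
    for nm,kk in(("L",k&(t>15)),("R",k&(t<-15))):
        if kk.sum()>10:print(nm,"slope deg",round(np.degrees(np.polyfit(s[kk],t[kk],1)[0]),2))
    return s,t,z
E
python3 - <<'E'
from h import *
P=np.load("w2.npy");carriage(P)
f=grab_frame("top");print("TOP");Q=cloud(f);Q[f["z_map"]==0]=np.nan;carriage(Q)
z=P[...,2]; c=(np.hypot(P[...,0]-.549,P[...,1]+.309)<.07)
rect(P,c&(z>.043)&(z<.060),"holder");
w=np.load("w2.npy")
E
```

```text
tab 395 s [-1.6  2.5  4.4] t [-23.    4.2  30.8] z 57.6
wallL 488 s [ 63.1 103.  139.1] t [27.5 30.5 33.4] z 30.2
wallR 487 s [ 63.3 102.7 139. ] t [-26.5 -23.2 -20.4] z 30.1
stops far 113 s [121.7 136.5 139.8] t [-20.7 -14.1  23.8] z 24.4
stops near 95 s [61.9 65.4 79.2] t [-20.6 -13.9  23.7] z 24.2
bed floor 5670 s [ 21.1  80.5 140.3] t [-26.7   4.1  35. ] z 14.3
face s: [175.5 176.6]
L slope deg -0.07
R slope deg -0.12
TOP
tab 24 s [-2.9 -0.3  2.5] t [ 3.8 12.6 26.4] z 57.6
wallL 4 s [61.1 61.7 62.2] t [19.4 23.4 27.1] z 28.3
wallR few
stops far few
stops near few
bed floor 117 s [20.9 36.3 60.5] t [ 5.9 20.4 32.1] z 14.8
face s: [174.6 175.3]
holder 2434 c [ 548.6 -309.4] size [74.7 57.8] long-axis deg 18.7 z 45.3
```

Emit:
{"method": "carry_out", "body": {"plan": [{"turn":[0,0,0],"xyz":[-2,-32,0],"claw":1},{"turn":[0,0,0],"xyz":[-2,-34,0],"claw":1},{"turn":[0,0,0],"xyz":[-2,-34,0],"claw":1},{"turn":[0,0,0],"xyz":[-2,-34,0],"claw":1},{"turn":[0,0,0],"xyz":[-2,-34,0],"claw":1},{"turn":[0,0,0],"xyz":[-2,-34,0],"claw":1},{"turn":[0,0,0],"xyz":[-2,-34,-20],"claw":1},{"turn":[0,0,0],"xyz":[-2,-32,-25],"claw":1},{"turn":[0,0,-0.5],"xyz":[0,0,-20],"claw":1},{"turn":[0,0,0],"xyz":[0,0,0],"claw":1},{"turn":[0,0,0],"xyz":[0,0,0],"claw":1}]}}

```text
time: 8.27
tool_pos: [0.5493, -0.3024, 0.1733]
tool_rot: [[0.945, 0.328, -0.002], [0.328, -0.945, 0.003], [-0.001, -0.003, -1.0]]
ft_force: [-0.2, 1.0, -0.0]
finger_gap: 0.0883
finger_force: 0.0
```

```bash
python3 - <<'E'
from h import *
f,P=wrist("w3");z=P[...,2];c=np.hypot(P[...,0]-.549,P[...,1]+.309)<.07
g=f["color"].min(-1)
rect(P,c&(z>.03)&(z<.055)&(g>130),"plate white");rect(P,c&(z>.040)&(z<.060),"holder+plate");rect(P,c&(z>.0485)&(z<.060)&(g<110),"walls")
# silhouettes: per white points layer
m=c&(z>.03)&(g>110);print(np.percentile(z[m],[5,25,50,75,95]).round(4))
E
```

```text
tcp [ 549.3 -302.4  173.3] yaw 19.12 tilt [-0.0018  0.0027] gap 88.3 t 8.2667
plate white 983 c [ 548.3 -308.8] size [58.8 42.5] long-axis deg 18.8 z 45.2
holder+plate 4965 c [ 548.4 -309.6] size [74.6 56. ] long-axis deg 18.6 z 45.3
walls 768 c [ 548.4 -309.6] size [74.5 55.8] long-axis deg 18.4 z 50.1
[0.0441 0.0448 0.0452 0.0457 0.0464]
```

View pics/w3.png

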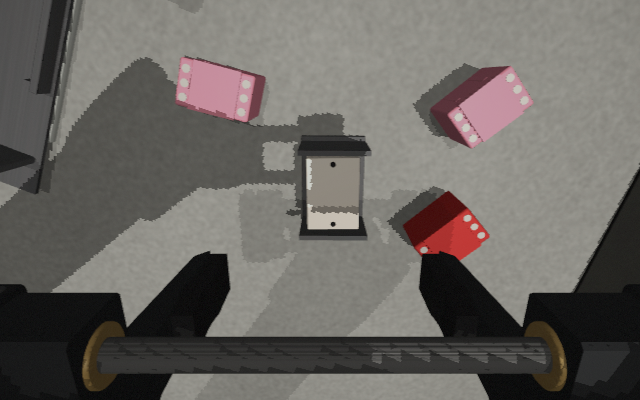

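The wrist view shows the bare top plate with dots at (333,164) and (333,224), the red block's nearest corner at (403,232). I'll open only partly so the fingers stay clear of it.

Emit:
{"method": "carry_out", "body": {"plan": [{"turn":[0,0,-0.5],"xyz":[-1,-6.8,-25],"claw":0.7},{"turn":[0,0,0],"xyz":[0,0,-25],"claw":0.7},{"turn":[0,0,0],"xyz":[0,0,-25],"claw":0.7},{"turn":[0,0,0],"xyz":[0,0,-20],"claw":0.7},{"turn":[0,0,0],"xyz":[0,0,0],"claw":0.7},{"turn":[0,0,0],"xyz":[0,0,0],"claw":0.7}]}}

```text
time: 8.82
tool_pos: [0.5492, -0.3102, 0.0802]
tool_rot: [[0.948, 0.319, 0.001], [0.319, -0.948, 0.001], [0.001, -0.0, -1.0]]
ft_force: [0.3, 0.5, 0.2]
finger_gap: 0.0615
finger_force: 0.0
```

Emit:
{"method": "carry_out", "body": {"plan": [{"turn":[0,0,0],"xyz":[-0.8,1,-20],"claw":0.7},{"turn":[0,0,0],"xyz":[0,0,-15],"claw":0.7},{"turn":[0,0,0],"xyz":[0,0,-6],"claw":0.7},{"turn":[0,0,0],"xyz":[0,0,0],"claw":0.7},{"turn":[0,0,0],"xyz":[0,0,0],"claw":0.6}], "grip_force": 12}}

```text
time: 9.23
tool_pos: [0.5476, -0.3109, 0.0388]
tool_rot: [[0.949, 0.317, 0.0], [0.317, -0.949, -0.0], [0.0, 0.0, -1.0]]
ft_force: [0.8, 0.2, 0.0]
finger_gap: 0.0569
finger_force: 0.0
```

Emit:
{"method": "carry_out", "body": {"plan": [{"turn":[0,0,0],"xyz":[0.5,1.5,0],"claw":0.55},{"turn":[0,0,0],"xyz":[0,0,0],"claw":0.52},{"turn":[0,0,0],"xyz":[0,0,0],"claw":0.3},{"turn":[0,0,0],"xyz":[0,0,0],"claw":0.3},{"turn":[0,0,0],"xyz":[0,0,0],"claw":0.3},{"turn":[0,0,0],"xyz":[0,0,0],"claw":0.3},{"turn":[0,0,0],"xyz":[0,0,0],"claw":0.3}], "grip_force": 12}}

```text
time: 9.82
tool_pos: [0.5483, -0.3095, 0.039]
tool_rot: [[0.949, 0.317, 0.001], [0.317, -0.949, -0.0], [0.001, 0.001, -1.0]]
ft_force: [-0.5, 1.4, 6.6]
finger_gap: 0.0418
finger_force: 12.0
```

Emit:
{"method": "carry_out", "body": {"plan": [{"turn":[0,0,0],"xyz":[0,0,4],"claw":0.3},{"turn":[0,0,0],"xyz":[0,0,15],"claw":0.3},{"turn":[0,0,0],"xyz":[0,0,28],"claw":0.3},{"turn":[0,0,0],"xyz":[0,0,30],"claw":0.3},{"turn":[0,0,0],"xyz":[0,0,30],"claw":0.3},{"turn":[0,0,-3.3],"xyz":[-2,30,5],"claw":0.3},{"turn":[0,0,-3.3],"xyz":[-2,34,0],"claw":0.3},{"turn":[0,0,-3.3],"xyz":[-2,34,0],"claw":0.3},{"turn":[0,0,-3.3],"xyz":[-2,34,0],"claw":0.3},{"turn":[0,0,-3.3],"xyz":[-2,34,0],"claw":0.3},{"turn":[0,0,-3.3],"xyz":[-2,34,0],"claw":0.3},{"turn":[0,0,-3],"xyz":[-2,34,0],"claw":0.3}]}}

```text
time: 10.82
tool_pos: [0.5334, -0.0741, 0.1513]
tool_rot: [[0.997, -0.079, 0.001], [-0.079, -0.997, -0.0], [0.001, -0.0, -1.0]]
ft_force: [0.6, -1.0, 0.6]
finger_gap: 0.0421
finger_force: 12.0
```

Emit:
{"method": "carry_out", "body": {"plan": [{"turn":[0,0,0],"xyz":[-2,34,0],"claw":0.3},{"turn":[0,0,0],"xyz":[-2,34,0],"claw":0.3},{"turn":[0,0,0],"xyz":[-2,34,0],"claw":0.3},{"turn":[0,0,0],"xyz":[-2,34,0],"claw":0.3},{"turn":[0,0,0],"xyz":[-2,34,0],"claw":0.3},{"turn":[0,0,0],"xyz":[-2,28,0],"claw":0.3},{"turn":[0,0,0],"xyz":[0,0,0],"claw":0.3},{"turn":[0,0,0],"xyz":[0,0,0],"claw":0.3}]}}

```text
time: 11.48
tool_pos: [0.5215, 0.1244, 0.151]
tool_rot: [[0.997, -0.072, 0.001], [-0.072, -0.997, 0.001], [0.001, -0.001, -1.0]]
ft_force: [1.1, -0.6, -0.3]
finger_gap: 0.0416
finger_force: 12.0
```

```bash
python3 - <<'E'
from h import *
o=get_obs();print(o["tool_pos"].round(4),o["joint_positions"].round(2),o["ft_force"].round(2))
f=grab_frame("top");P=cloud(f);z=P[...,2];c=np.hypot(P[...,0]-.5484,P[...,1]+.3095)<.06
g=f["color"].min(-1)
rect(P,c&(z>.025)&(z<.045)&(g>100),"stack top");rect(P,c&(z>.045)&(z<.06),"walls")
E
```

```text
[0.5215 0.1244 0.151 ] [-0.29  0.46 -0.03  1.91  0.02  0.77 -1.98] [ 1.08 -0.64 -0.29]
stack top 389 c [ 549.  -313.1] size [63.8 47.5] long-axis deg 17.6 z 36.7
walls 74 c [ 547.  -311.9] size [73.7 56.3] long-axis deg 18.5 z 52.3
```

Emit:
{"method": "carry_out", "body": {"plan": [{"turn":[0,0,0],"xyz":[0,0,-28],"claw":0.3},{"turn":[0,0,0],"xyz":[0,0,-30],"claw":0.3},{"turn":[0,0,0],"xyz":[0,0,-30],"claw":0.3},{"turn":[0,0,0],"xyz":[0,0,-28],"claw":0.3},{"turn":[0,0,0],"xyz":[0,0,-18],"claw":0.3},{"turn":[0,0,0],"xyz":[0,0,-8],"claw":0.3},{"turn":[0,0,0],"xyz":[0,0,-4],"claw":0.3},{"turn":[0,0,0],"xyz":[0,0,0],"claw":0.3},{"turn":[0,0,0],"xyz":[0,0,0],"claw":0.3}]}}

```text
time: 12.28
tool_pos: [0.5227, 0.1221, 0.0053]
tool_rot: [[0.997, -0.077, 0.002], [-0.077, -0.997, 0.0], [0.002, -0.0, -1.0]]
ft_force: [0.5, 0.9, -0.8]
finger_gap: 0.0417
finger_force: 12.0
```

Then down the last 2 mm, open, rise and turn +90°.

Emit:
{"method": "carry_out", "body": {"plan": [{"turn":[0,0,0],"xyz":[0,0,-1.5],"claw":0.3},{"turn":[0,0,0],"xyz":[0,0,-0.7],"claw":0.3},{"turn":[0,0,0],"xyz":[0,0,0],"claw":0.3},{"turn":[0,0,0],"xyz":[0,0,0],"claw":0.7},{"turn":[0,0,0],"xyz":[0,0,0],"claw":0.7},{"turn":[0,0,0],"xyz":[0,0,0],"claw":0.7},{"turn":[0,0,0],"xyz":[0,0,0],"claw":0.7},{"turn":[0,0,0],"xyz":[0,0,0],"claw":0.7},{"turn":[0,0,0],"xyz":[0,0,10],"claw":1},{"turn":[0,0,0],"xyz":[0,0,30],"claw":1},{"turn":[0,0,0],"xyz":[0,0,35],"claw":1},{"turn":[0,0,0],"xyz":[0,0,35],"claw":1}]}}

```text
time: 13.28
tool_pos: [0.521, 0.1224, 0.1135]
tool_rot: [[0.997, -0.076, -0.001], [-0.076, -0.997, -0.0], [-0.001, 0.0, -1.0]]
ft_force: [2.0, 0.1, -0.3]
finger_gap: 0.0862
finger_force: 0.0
```

Emit:
{"method": "carry_out", "body": {"plan": [{"turn":[0,0,7],"xyz":[0,0,35],"claw":1},{"turn":[0,0,7],"xyz":[0,0,35],"claw":1},{"turn":[0,0,7],"xyz":[0,0,35],"claw":1},{"turn":[0,0,7],"xyz":[0,0,20],"claw":1},{"turn":[0,0,7],"xyz":[0,0,0],"claw":1},{"turn":[0,0,7],"xyz":[0,0,0],"claw":1},{"turn":[0,0,7],"xyz":[0,0,0],"claw":1},{"turn":[0,0,7],"xyz":[0,0,0],"claw":1},{"turn":[0,0,7],"xyz":[0,0,0],"claw":1},{"turn":[0,0,7],"xyz":[0,0,0],"claw":1},{"turn":[0,0,7],"xyz":[0,0,0],"claw":1},{"turn":[0,0,7],"xyz":[0,0,0],"claw":1}]}}

```text
time: 14.28
tool_pos: [0.5215, 0.1223, 0.2377]
tool_rot: [[0.174, 0.985, 0.0], [0.985, -0.174, -0.0], [-0.0, 0.0, -1.0]]
ft_force: [0.2, -0.4, 0.4]
finger_gap: 0.0879
finger_force: 0.0
```

Emit:
{"method": "carry_out", "body": {"plan": [{"turn":[0,0,6],"xyz":[0,0,0],"claw":1},{"turn":[0,0,0],"xyz":[0,0,0],"claw":1},{"turn":[0,0,0],"xyz":[0,0,0],"claw":1}]}}

```text
time: 14.53
tool_pos: [0.5216, 0.1223, 0.2374]
tool_rot: [[0.079, 0.997, 0.0], [0.997, -0.079, -0.0], [-0.0, 0.0, -1.0]]
ft_force: [-0.3, 0.3, -0.4]
finger_gap: 0.0882
finger_force: 0.0
```

```bash
python3 - <<'E'
from h import *
f,P=wrist("w4");z=P[...,2];c=np.hypot(P[...,0]-.5225,P[...,1]-.122)<.06
g=f["color"].min(-1);rect(P,c&(z>.0065)&(z<.02),"plate z");rect(P,c&(z>.006)&(z<.02)&(g>130),"plate white")
carriage(P)
print(get_obs()["joint_positions"].round(2))
E
```

```text
tcp [521.6 122.3 237.4] yaw 85.45 tilt [ 0.0002 -0.0002] gap 88.2 t 14.5333
plate z 2191 c [522.4 123.7] size [42.3 59.3] long-axis deg 176.7 z 9.2
plate white 2135 c [522.4 123.6] size [41.7 59.3] long-axis deg 176.7 z 9.2
tab 264 s [-1.9  1.2  4. ] t [-21.6   7.8  32.1] z 57.9
wallL 361 s [ 62.1  95.7 130.1] t [28.4 32.  34.4] z 30.0
wallR 357 s [ 62.2  99.8 139.3] t [-25.6 -21.7 -19.3] z 29.9
stops far 86 s [120.6 134.5 139.8] t [-21.3 -19.5 -10.5] z 24.5
stops near 93 s [62.3 66.  79.4] t [-21.1 -17.7  23.5] z 24.4
bed floor 3911 s [ 21.1  71.6 137.2] t [-27.1   2.8  36.1] z 14.3
face s: [175.2 175.8]
L slope deg -0.33
R slope deg -0.23
[-0.03  0.37 -0.36  1.83  0.16  0.97 -0.53]
```

Emit:
{"method": "carry_out", "body": {"plan": [{"turn":[0,0,1],"xyz":[0.8,0,-28],"claw":1},{"turn":[0,0,0],"xyz":[0,0,-32],"claw":1},{"turn":[0,0,0],"xyz":[0,0,-34],"claw":1},{"turn":[0,0,0],"xyz":[0,0,-34],"claw":1},{"turn":[0,0,0],"xyz":[0,0,-34],"claw":1},{"turn":[0,0,0],"xyz":[0,0,-28],"claw":1},{"turn":[0,0,0],"xyz":[0,0,-20],"claw":1},{"turn":[0,0,0],"xyz":[0,0,-14],"claw":1},{"turn":[0,0,0],"xyz":[0,0,-5],"claw":1},{"turn":[0,0,0],"xyz":[0,0,0],"claw":1},{"turn":[0,0,0],"xyz":[0,0,0],"claw":0.85}]}}

```text
time: 15.5
tool_pos: [0.5229, 0.1227, 0.0086]
tool_rot: [[0.059, 0.998, 0.001], [0.998, -0.059, -0.0], [-0.0, 0.001, -1.0]]
ft_force: [0.5, 0.6, 0.7]
finger_gap: 0.0838
finger_force: 0.0
```

Emit:
{"method": "carry_out", "body": {"plan": [{"turn":[0,0,0],"xyz":[-0.4,-0.5,-4.6],"claw":0.8},{"turn":[0,0,0],"xyz":[0,0,0],"claw":0.75},{"turn":[0,0,0],"xyz":[0,0,0],"claw":0.72},{"turn":[0,0,0],"xyz":[0,0,0],"claw":0.5},{"turn":[0,0,0],"xyz":[0,0,0],"claw":0.5},{"turn":[0,0,0],"xyz":[0,0,0],"claw":0.5},{"turn":[0,0,0],"xyz":[0,0,0],"claw":0.5}], "grip_force": 12}}

```text
time: 16.08
tool_pos: [0.5224, 0.1221, 0.0039]
tool_rot: [[0.059, 0.998, 0.001], [0.998, -0.059, -0.0], [0.0, 0.001, -1.0]]
ft_force: [-0.9, -0.9, 6.4]
finger_gap: 0.0596
finger_force: 12.0
```

Emit:
{"method": "carry_out", "body": {"plan": [{"turn":[0,0,0],"xyz":[0,0,10],"claw":0.5},{"turn":[0,0,0],"xyz":[0,0,26],"claw":0.5},{"turn":[0,0,0],"xyz":[0,0,30],"claw":0.5},{"turn":[0,0,0],"xyz":[0,0,30],"claw":0.5},{"turn":[0,0,-1],"xyz":[10,-26,20],"claw":0.5},{"turn":[0,0,0],"xyz":[11,-28,20],"claw":0.5},{"turn":[0,0,0],"xyz":[11,-28,20],"claw":0.5},{"turn":[0,0,0],"xyz":[11,-28,20],"claw":0.5},{"turn":[0,0,0],"xyz":[11,-28,10],"claw":0.5},{"turn":[0,0,0],"xyz":[10,-24,0],"claw":0.5},{"turn":[0,0,0],"xyz":[0,0,0],"claw":0.5},{"turn":[0,0,0],"xyz":[0,0,0],"claw":0.5}]}}

```text
time: 17.08
tool_pos: [0.5861, -0.0417, 0.1897]
tool_rot: [[0.079, 0.997, 0.0], [0.997, -0.079, -0.0], [-0.0, 0.0, -1.0]]
ft_force: [-0.5, 1.0, -0.6]
finger_gap: 0.0598
finger_force: 12.0
```

```bash
python3 - <<'E'
from h import *
f,P=wrist("w5");carriage(P);z=P[...,2]
o=get_obs();R=o["tool_rot"];q=(P-o["tool_pos"])@R*1000
g=f["color"].min(-1);k=(np.abs(q[...,1])<40)&(np.abs(q[...,0])<40)&(q[...,2]<15)&(q[...,2]>-25)&(g>90)
print(k.sum(),[np.percentile(q[k][:,i],[1,10,50,90,99]).round(1) for i in range(3)] if k.any() else 0)
E
```

```text
tcp [586.1 -41.7 189.7] yaw 85.46 tilt [ 0.0001 -0.0004] gap 59.8 t 17.0833
tab 613 s [-1.5  2.4  4.4] t [-22.3   6.   31.8] z 57.7
wallL 683 s [ 63.2  99.5 138.9] t [27.7 31.3 34. ] z 30.0
wallR 613 s [ 63.1  99.2 138.9] t [-26.2 -22.6 -19.9] z 30.1
stops far 142 s [120.5 136.2 139.9] t [-20.7 -15.5  23.9] z 24.3
stops near 139 s [62.5 66.  78.2] t [-20.5 -15.2  23.5] z 24.3
bed floor 7332 s [ 21.   74.7 139. ] t [-26.3   4.6  35.8] z 14.2
face s: [175.5 176.7]
L slope deg 0.22
R slope deg 0.29
5559 [array([-20.3, -18.2,  -9.2,  19.2,  20.7]), array([-28. , -21.5,   5.3,  25.3,  30.3]), array([-6.9, -6.2, -5.5, -4.8, -4.2])]
```

View pics/w5.png

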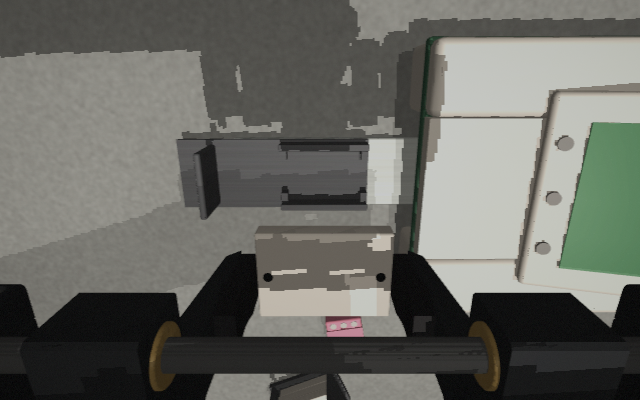

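The plate is held level between the pads, dots at (267,278) and (381,278), and the pocket lies at (325,172) in this view. I'll move down to just above the pocket and check.

Emit:
{"method": "carry_out", "body": {"plan": [{"turn":[0,0,0.3],"xyz":[0.3,1.1,-25],"claw":0.5},{"turn":[0,0,0],"xyz":[0,0,-30],"claw":0.5},{"turn":[0,0,0],"xyz":[0,0,-30],"claw":0.5},{"turn":[0,0,0],"xyz":[0,0,-30],"claw":0.5},{"turn":[0,0,0],"xyz":[0,0,-22],"claw":0.5},{"turn":[0,0,0],"xyz":[0,0,-10],"claw":0.5},{"turn":[0,0,0],"xyz":[0,0,0],"claw":0.5},{"turn":[0,0,0],"xyz":[0,0,0],"claw":0.5}]}}

```text
time: 17.8
tool_pos: [0.5864, -0.0377, 0.0429]
tool_rot: [[0.069, 0.998, -0.0], [0.998, -0.069, 0.001], [0.001, -0.0, -1.0]]
ft_force: [0.7, 0.7, 0.2]
finger_gap: 0.0597
finger_force: 12.0
```

```bash
python3 - <<'E'
from h import *
f,P=wrist("w6");s,t,z=carriage(P)
o=get_obs();print(o["ft_force"].round(2))
E
```

```text
tcp [586.4 -37.7  42.9] yaw 86.04 tilt [-0.0002  0.0006] gap 59.7 t 17.8
tab 3147 s [ -1.2  61.4 144.7] t [-1.4 16.2 31.9] z 57.7
wallL 2220 s [ 63.2 100.6 138.9] t [28.1 31.6 34.2] z 30.0
wallR 127 s [ 65.1 135.4 138.9] t [-26.2 -22.5 -19.8] z 30.1
stops far 130 s [133.9 136.9 139.9] t [-20.5  21.6  23.9] z 24.2
stops near 134 s [62.  65.1 68.1] t [-20.4  21.5  23.9] z 24.2
bed floor 8872 s [ 20.4  44.2 139.4] t [-24.3  19.2  36. ] z 14.2
face s: [175.1 175.6]
L slope deg -0.1
R slope deg -0.26
[ 1.08 -0.97  0.29]
```

```bash
python3 - <<'E'
from h import *
f,P=wrist();z=P[...,2]*1000
a=np.radians(-4.2);e=np.array([np.cos(a),np.sin(a)]);n=np.array([-e[1],e[0]]);q=P[...,:2]*1000-np.array([485.7,-35.9]);s=q@e;t=q@n
g=f["color"].min(-1)
def pr(l,k):print(l,k.sum(),np.percentile(s[k],[.5,2,50,98,99.5]).round(1),np.percentile(t[k],[.5,2,50,98,99.5]).round(1),np.median(z[k]).round(1))
c=(s>40)&(s<160)&(abs(t)<60)
pr("plate top",c&(z>46)&(z<51.5)&(g>80)&(abs(s-101)<29))
pr("plate front t (s mid)",c&(z>46)&(z<51.5)&(abs(s-101)<20))
pr("wallL",c&(z>27)&(z<33)&(t>20)); pr("wallR",c&(z>27)&(z<33)&(t<-15))
pr("tab",(z>54)&(z<61)&(abs(s)<12)&(abs(t)<40))
E
```

```text
tcp [587.2 -38.   43.7] yaw 86.01 tilt [0.0017 0.0003] gap 60.1 t 17.85
plate top 10855 [ 72.6  73.6 101.2 128.8 129.7] [-13.1 -12.3   9.6  28.   28.3] 49.0
plate front t (s mid) 7648 [ 81.2  81.8 101.2 120.2 120.8] [-13.1 -12.3   9.3  28.   28.3] 49.0
wallL 2196 [ 62.8  64.  100.1 138.2 139.5] [27.7 27.9 31.3 33.8 34. ] 30.1
wallR 109 [ 65.5  65.8 135.9 138.8 139.3] [-26.3 -26.  -22.6 -20.  -19.7] 30.1
tab 1215 [-1.8 -1.2  2.7  4.6  4.9] [ 3.3  4.6 19.1 31.8 32.2] 57.5
```

```bash
python3 - <<'E'
from h import *
for i in range(3):
    o=get_obs();f,P=wrist("w7" if i==0 else None)
    R=o["tool_rot"];q=(P-o["tool_pos"])@R*1000;g=f["color"].min(-1)
    def pr(l,k):print(l,k.sum(),"x",np.percentile(q[k][:,0],[.5,2,98,99.5]).round(1),"y",np.percentile(q[k][:,1],[.5,2,98,99.5]).round(1),"z",np.median(q[k][:,2]).round(1))
    c=np.abs(q[...,1])<45
    pr("plate",c&(np.abs(q[...,1])<20)&(np.abs(q[...,0])<40)&(q[...,2]<-4)&(q[...,2]>-9))
    w=(P[...,2]>.027)&(P[...,2]<.033)&c
    pr("wallL",w&(q[...,0]>15)&(q[...,0]<40)); pr("wallR",w&(q[...,0]<-15)&(q[...,0]>-40))
E
```

```text
tcp [587.6 -38.3  44.1] yaw 85.98 tilt [0.0026 0.0002] gap 59.9 t 17.9
plate 7389 x [-18.5 -17.7  22.4  22.8] y [-19.8 -19.2  19.2  19.8] z -5.3
wallL 2177 x [22.5 22.9 28.8 29. ] y [-39.  -37.9  36.5  37.6] z 14.0
wallR 107 x [-31.7 -31.1 -25.  -24.6] y [-35.9 -35.6  37.2  37.3] z 13.9
tcp [587.6 -38.5  44.1] yaw 85.97 tilt [0.0028 0.    ] gap 60.0 t 17.95
plate 7410 x [-18.3 -17.7  22.3  22.8] y [-19.8 -19.2  19.2  19.8] z -5.3
wallL 2184 x [22.7 23.  29.  29.2] y [-39.  -37.9  36.2  37.6] z 14.1
wallR 104 x [-31.4 -30.7 -24.9 -24.6] y [-35.9 -35.5  37.2  37.3] z 14.0
tcp [587.5 -38.7  44. ] yaw 85.95 tilt [ 0.0027 -0.0001] gap 60.0 t 18.0
plate 7408 x [-18.4 -17.7  22.3  22.8] y [-19.8 -19.2  19.2  19.8] z -5.3
wallL 2182 x [22.8 23.2 29.2 29.4] y [-39.1 -37.8  36.5  37.6] z 14.0
wallR 94 x [-31.  -30.6 -24.8 -24.6] y [-35.7 -35.4  37.2  37.2] z 14.0
```

View pics/w7.png

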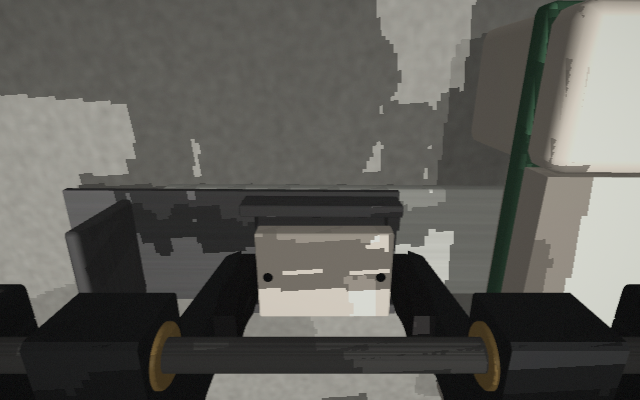

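Emit:
{"method": "carry_out", "body": {"plan": [{"turn":[0,0,0],"xyz":[-0.5,-1.5,0],"claw":0.5},{"turn":[0,0,0],"xyz":[0,0,0],"claw":0.5},{"turn":[0,0,0],"xyz":[0,0,0],"claw":0.5},{"turn":[0,0,0],"xyz":[0,0,0],"claw":0.5},{"turn":[0,0,0],"xyz":[0,0,0],"claw":0.5}]}}

```text
time: 18.47
tool_pos: [0.5859, -0.0404, 0.0424]
tool_rot: [[0.071, 0.998, -0.0], [0.998, -0.071, -0.0], [-0.0, -0.0, -1.0]]
ft_force: [0.5, -0.6, -0.9]
finger_gap: 0.0599
finger_force: 12.0
```

```bash
cat > m.py <<'E'
from h import *
for i in range(2):
    o=get_obs();f,P=wrist()
    R=o["tool_rot"];q=(P-o["tool_pos"])@R*1000
    def pr(l,k):print(l,k.sum(),"x",np.percentile(q[k][:,0],[.5,2,98,99.5]).round(1),"y",np.percentile(q[k][:,1],[.5,2,98,99.5]).round(1),"z",np.median(q[k][:,2]).round(1))
    c=np.abs(q[...,1])<45
    pr("plate",c&(np.abs(q[...,1])<20)&(np.abs(q[...,0])<40)&(q[...,2]<-4)&(q[...,2]>-9))
    w=(P[...,2]>.027)&(P[...,2]<.033)&c
    pr("wallL",w&(q[...,0]>15)&(q[...,0]<40)); pr("wallR",w&(q[...,0]<-15)&(q[...,0]>-40))
    k=w&(q[...,0]>15)&(q[...,0]<40);print("wall angle vs tool y",np.degrees(np.polyfit(q[k][:,1],q[k][:,0],1)[0]).round(2))
E
python3 m.py
```

```text
tcp [585.9 -40.4  42.4] yaw 85.95 tilt [-0. -0.] gap 59.9 t 18.4667
plate 7410 x [-18.4 -17.6  22.4  22.9] y [-19.8 -19.2  19.2  19.8] z -5.3
wallL 2230 x [24.7 25.1 31.  31.2] y [-37.4 -36.2  37.9  39.1] z 12.4
wallR 88 x [-29.4 -28.9 -23.1 -22.9] y [-35.1 -35.   36.8  37.2] z 12.4
wall angle vs tool y -0.33
tcp [585.9 -40.3  42.4] yaw 85.95 tilt [-0.0001  0.    ] gap 59.8 t 18.5167
plate 7395 x [-18.4 -17.6  22.4  22.9] y [-19.8 -19.2  19.2  19.8] z -5.3
wallL 2219 x [24.6 25.  30.9 31.1] y [-37.3 -36.1  37.9  39.2] z 12.4
wallR 88 x [-29.2 -28.9 -23.2 -22.9] y [-35.2 -35.1  36.8  37.2] z 12.5
wall angle vs tool y -0.37
```

Emit:
{"method": "carry_out", "body": {"plan": [{"turn":[0,0,-0.2],"xyz":[0.8,-1.3,0],"claw":0.5},{"turn":[0,0,0],"xyz":[0,0,0],"claw":0.5},{"turn":[0,0,0],"xyz":[0,0,-4],"claw":0.5},{"turn":[0,0,0],"xyz":[0,0,-4],"claw":0.5},{"turn":[0,0,0],"xyz":[0,0,0],"claw":0.5},{"turn":[0,0,0],"xyz":[0,0,0],"claw":0.5},{"turn":[0,0,0],"xyz":[0,0,0],"claw":0.5}]}}

```text
time: 19.15
tool_pos: [0.5866, -0.0416, 0.0343]
tool_rot: [[0.074, 0.997, -0.0], [0.997, -0.074, -0.0], [-0.0, -0.0, -1.0]]
ft_force: [-0.1, 0.3, 0.1]
finger_gap: 0.0601
finger_force: 12.0
```

```bash
python3 m.py
```

```text
tcp [586.6 -41.6  34.3] yaw 85.76 tilt [-0.0003 -0.    ] gap 60.1 t 19.15
plate 7392 x [-18.4 -17.6  22.4  22.8] y [-19.8 -19.2  19.2  19.8] z -5.3
wallL 2695 x [22.2 22.4 32.1 32.3] y [-38.2 -37.   36.9  38.2] z 4.1
wallR 704 x [-28.5 -28.2 -22.2 -21.7] y [-35.5 -34.2  36.   37.1] z 4.1
wall angle vs tool y -0.15
tcp [586.7 -41.6  34.4] yaw 85.76 tilt [-0.0001 -0.    ] gap 59.4 t 19.2
plate 7405 x [-18.3 -17.6  22.3  22.8] y [-19.8 -19.2  19.2  19.8] z -5.3
wallL 2692 x [22.2 22.4 32.1 32.2] y [-38.4 -37.1  36.7  38.2] z 4.3
wallR 643 x [-28.6 -28.3 -22.  -21.7] y [-34.9 -33.9  36.1  37.2] z 4.3
wall angle vs tool y -0.29
```

Emit:
{"method": "carry_out", "body": {"plan": [{"turn":[0,0,0],"xyz":[0,0,-4],"claw":0.5},{"turn":[0,0,0],"xyz":[0,0,-4],"claw":0.5},{"turn":[0,0,0],"xyz":[0,0,-3],"claw":0.5},{"turn":[0,0,0],"xyz":[0,0,-2],"claw":0.5},{"turn":[0,0,0],"xyz":[0,0,-1],"claw":0.5},{"turn":[0,0,0],"xyz":[0,0,0],"claw":0.5},{"turn":[0,0,0],"xyz":[0,0,0],"claw":0.5},{"turn":[0,0,0],"xyz":[0,0,0],"claw":0.5}]}}

```text
time: 19.92
tool_pos: [0.5868, -0.0416, 0.0205]
tool_rot: [[0.074, 0.997, 0.0], [0.997, -0.074, -0.0], [0.0, 0.0, -1.0]]
ft_force: [0.2, -1.1, -0.9]
finger_gap: 0.06
finger_force: 12.0
```

Emit:
{"method": "carry_out", "body": {"plan": [{"turn":[0,0,0],"xyz":[0,0,-1],"claw":0.5},{"turn":[0,0,0],"xyz":[0,0,-0.6],"claw":0.5},{"turn":[0,0,0],"xyz":[0,0,0],"claw":0.5},{"turn":[0,0,0],"xyz":[0,0,0],"claw":0.5},{"turn":[0,0,0],"xyz":[0,0,0],"claw":0.75},{"turn":[0,0,0],"xyz":[0,0,0],"claw":0.85},{"turn":[0,0,0],"xyz":[0,0,0],"claw":0.85},{"turn":[0,0,0],"xyz":[0,0,0],"claw":0.85},{"turn":[0,0,0],"xyz":[0,0,0],"claw":0.85}]}}

```text
time: 20.67
tool_pos: [0.5867, -0.0416, 0.0188]
tool_rot: [[0.074, 0.997, -0.0], [0.997, -0.074, 0.0], [0.0, -0.0, -1.0]]
ft_force: [0.4, 0.8, 0.6]
finger_gap: 0.0751
finger_force: 0.0
```

```bash
python3 m.py
```

```text
tcp [586.7 -41.6  18.8] yaw 85.75 tilt [-0.  0.] gap 75.1 t 20.6667
plate 8566 x [-22.8 -22.4  31.9  32.1] y [-19.8 -19.2  19.2  19.8] z -5.5
wallL 3012 x [26.1 26.3 32.2 32.3] y [-38.3 -37.2  37.   38.2] z -11.3
wallR 1792 x [-25.7 -25.4 -21.4 -21.1] y [-38.5 -37.4  36.8  38. ] z -10.9
wall angle vs tool y -0.12
tcp [586.7 -41.6  18.8] yaw 85.75 tilt [ 0. -0.] gap 75.3 t 20.7167
plate 8574 x [-22.7 -22.4  31.9  32.1] y [-19.8 -19.2  19.2  19.8] z -5.5
wallL 3020 x [26.  26.3 32.2 32.3] y [-38.4 -37.1  37.   38.2] z -11.3
wallR 1799 x [-25.6 -25.3 -21.4 -21.1] y [-38.4 -37.3  36.8  38. ] z -10.9
wall angle vs tool y -0.12
```

Emit:
{"method": "carry_out", "body": {"plan": [{"turn":[0,0,0],"xyz":[0,0,5],"claw":0.85},{"turn":[0,0,0],"xyz":[0,0,15],"claw":0.85},{"turn":[0,0,0],"xyz":[0,0,30],"claw":0.85},{"turn":[0,0,0],"xyz":[0,0,35],"claw":0},{"turn":[0,0,0],"xyz":[0,0,35],"claw":0},{"turn":[0,0,0],"xyz":[-25,2,0],"claw":0},{"turn":[0,0,0],"xyz":[-30,2,0],"claw":0},{"turn":[0,0,0],"xyz":[-30,2,0],"claw":0},{"turn":[0,0,0],"xyz":[-30,2,0],"claw":0},{"turn":[0,0,0],"xyz":[-25,2,0],"claw":0},{"turn":[0,0,0],"xyz":[0,0,0],"claw":0},{"turn":[0,0,0],"xyz":[0,0,0],"claw":0}]}}

```text
time: 21.77
tool_pos: [0.446, -0.0318, 0.1393]
tool_rot: [[0.074, 0.997, 0.0], [0.997, -0.074, -0.001], [-0.001, 0.0, -1.0]]
ft_force: [0.6, 0.1, 0.9]
finger_gap: 0.0173
finger_force: 0.0
```

```bash
python3 - <<'E'
from h import *
f,P=wrist("w8");z=P[...,2];g=f["color"].min(-1);c=np.hypot(P[...,0]-.587,P[...,1]+.04)<.045
rect(P,c&(z>.0215)&(z<.0275)&(g>120),"plate");carriage(P)
f=grab_frame("top");save("t2",f);P=cloud(f);z=P[...,2];g=f["color"].min(-1);c=np.hypot(P[...,0]-.587,P[...,1]+.042)<.04
rect(P,c&(z<.04)&(g>120),"plate top cam")
E
```

```text
tcp [446.  -31.8 139.3] yaw 85.77 tilt [ 0.0002 -0.0006] gap 17.3 t 21.7667
plate 4080 c [591.7 -40.1] size [44.7 69.4] long-axis deg 174.7 z 24.2
tab 766 s [-2.2  0.3  3.9] t [-22.3   6.4  31.7] z 57.8
wallL 930 s [ 62.1  99.9 139. ] t [28.2 31.3 33.9] z 30.0
wallR 878 s [ 62.1 100.6 138.8] t [-26.2 -22.5 -19.8] z 29.9
stops far 1020 s [120.2 127.3 139.5] t [-20.6   1.7  23.5] z 24.1
stops near 822 s [61.7 74.2 79.9] t [-22.    0.6  23.8] z 24.2
bed floor 5684 s [ 20.5  48.5 139.8] t [-27.1   7.5  35.8] z 14.3
face s: [174.5 175. ]
L slope deg -0.01
R slope deg -0.13
plate top cam 382 c [594.7 -42.7] size [77.2 60.3] long-axis deg 89.3 z 24.7
```

View pics/w8.png

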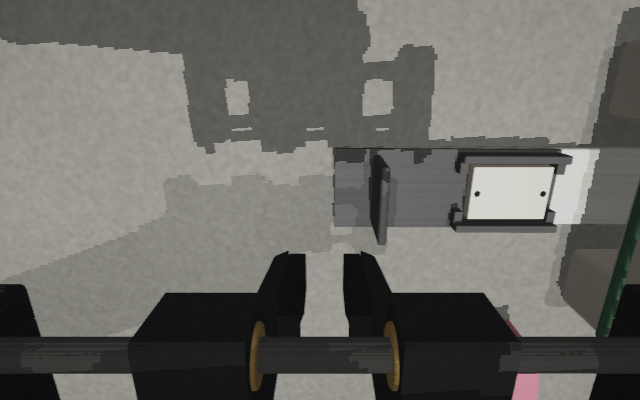

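Emit:
{"method": "carry_out", "body": {"plan": [{"turn":[0,0,0],"xyz":[-4,-1,-25],"claw":0},{"turn":[0,0,0],"xyz":[0,0,-30],"claw":0},{"turn":[0,0,0],"xyz":[0,0,-30],"claw":0},{"turn":[0,0,0],"xyz":[0,0,-14],"claw":0},{"turn":[0,0,0],"xyz":[0,0,0],"claw":0},{"turn":[0,0,0],"xyz":[0,0,0],"claw":0}]}}

```text
time: 22.37
tool_pos: [0.4434, -0.0324, 0.0395]
tool_rot: [[0.074, 0.997, -0.001], [0.997, -0.074, 0.0], [0.0, -0.001, -1.0]]
ft_force: [-0.4, 0.8, 0.3]
finger_gap: 0.0007
finger_force: 0.0
```

The plate lies flat inside the pocket, dots at (477,193) and (543,193), the tab at (383,195). Pushing now.

Emit:
{"method": "carry_out", "body": {"plan": [{"turn":[0,0,0],"xyz":[8,-1.2,0],"claw":0},{"turn":[0,0,0],"xyz":[6,-1,0],"claw":0},{"turn":[0,0,0],"xyz":[5,-0.4,0],"claw":0},{"turn":[0,0,0],"xyz":[5,-0.4,0],"claw":0},{"turn":[0,0,0],"xyz":[5,-0.4,0],"claw":0},{"turn":[0,0,0],"xyz":[6,-0.4,0],"claw":0},{"turn":[0,0,0],"xyz":[6,-0.4,0],"claw":0},{"turn":[0,0,0],"xyz":[6,-0.4,0],"claw":0},{"turn":[0,0,0],"xyz":[6,-0.4,0],"claw":0},{"turn":[0,0,0],"xyz":[6,-0.4,0],"claw":0},{"turn":[0,0,0],"xyz":[6,-0.4,0],"claw":0},{"turn":[0,0,0],"xyz":[6,-0.4,0],"claw":0}]}}

```text
time: 23.37
tool_pos: [0.5141, -0.0392, 0.0397]
tool_rot: [[0.074, 0.997, -0.0], [0.997, -0.074, -0.0], [-0.0, -0.0, -1.0]]
ft_force: [-3.1, -1.8, 1.5]
finger_gap: 0.0006
finger_force: 1.5
```

Emit:
{"method": "carry_out", "body": {"plan": [{"turn":[0,0,0],"xyz":[6,-0.4,0],"claw":0},{"turn":[0,0,0],"xyz":[5,-0.4,0],"claw":0},{"turn":[0,0,0],"xyz":[4,-0.4,0],"claw":0},{"turn":[0,0,0],"xyz":[4,-0.4,0],"claw":0},{"turn":[0,0,0],"xyz":[2,0,0],"claw":0},{"turn":[0,0,0],"xyz":[0,0,0],"claw":0},{"turn":[0,0,0],"xyz":[0,0,0],"claw":0}]}}

```text
time: 23.95
tool_pos: [0.5355, -0.0399, 0.04]
tool_rot: [[0.074, 0.997, 0.002], [0.997, -0.074, 0.001], [0.001, 0.002, -1.0]]
ft_force: [-0.9, 0.3, 0.7]
finger_gap: 0.0004
finger_force: 0.1
```

```bash
python3 - <<'E'
from h import *
f,P=wrist();carriage(P,o=(560,-41))
f,P=wrist();carriage(P)
E
```

```text
tcp [535.5 -39.9  40. ] yaw 85.78 tilt [0.0016 0.0006] gap 0.4 t 23.95
tab 2463 s [-14.4  -3.1 102.4] t [-22.2  12.5  31.3] z 56.6
wallL 1915 s [ 55.4  85.6 116.5] t [27.1 30.8 33.4] z 30.0
wallR 1560 s [ 55.5  85.7 116.9] t [-26.3 -22.5 -20.2] z 29.9
stops far 404 s [120.  121.2 123.1] t [-21.2   3.7  23.5] z 24.1
stops near 3087 s [55.3 70.7 79.8] t [-21.7   1.4  23.6] z 24.2
bed floor 10415 s [ 20.5  44.5 125.1] t [-26.7   9.3  35.3] z 14.3
face s: None
L slope deg -0.07
R slope deg 0.03
tcp [535.4 -39.9  40. ] yaw 85.78 tilt [0.0016 0.0007] gap 0.5 t 24.0
tab 2295 s [36.4 63.1 71.7] t [ 0.9 11.3 31.7] z 58.0
wallL 795 s [ 65.9 137.2 149.7] t [17.3 31.2 33.9] z 30.0
wallR 531 s [129.7 139.5 149.8] t [-25.9 -22.  -19.7] z 29.8
stops far 2304 s [129.7 142.9 149.8] t [-21.3   0.8  23.8] z 24.1
stops near 47 s [65.8 66.  66.1] t [ 2.  12.8 23.3] z 24.4
bed floor 17465 s [ 38.1  97.7 141.1] t [-25.8  11.3  35.8] z 14.2
face s: [175.7 176.1]
L slope deg 2.8
R slope deg 0.9
```

Emit:
{"method": "carry_out", "body": {"plan": [{"turn":[0,0,0],"xyz":[2,-0.2,0],"claw":0},{"turn":[0,0,0],"xyz":[2,-0.2,0],"claw":0},{"turn":[0,0,0],"xyz":[2,-0.2,0],"claw":0},{"turn":[0,0,0],"xyz":[2,0,0],"claw":0},{"turn":[0,0,0],"xyz":[0,0,0],"claw":0},{"turn":[0,0,0],"xyz":[0,0,0],"claw":0}]}}

```text
time: 24.55
tool_pos: [0.5432, -0.0411, 0.0398]
tool_rot: [[0.074, 0.997, 0.001], [0.997, -0.074, 0.0], [0.0, 0.001, -1.0]]
ft_force: [-0.2, -0.3, 0.4]
finger_gap: 0.0004
finger_force: 0.3
```

Emit:
{"method": "carry_out", "body": {"plan": [{"turn":[0,0,0],"xyz":[1.5,0,0],"claw":0},{"turn":[0,0,0],"xyz":[1.5,0,0],"claw":0},{"turn":[0,0,0],"xyz":[1.5,0,0],"claw":0},{"turn":[0,0,0],"xyz":[0,0,0],"claw":0}]}}

```text
time: 24.88
tool_pos: [0.5434, -0.0411, 0.0393]
tool_rot: [[0.074, 0.997, -0.008], [0.997, -0.074, -0.001], [-0.001, -0.008, -1.0]]
ft_force: [-11.7, 1.1, 10.3]
finger_gap: 0.0005
finger_force: 6.4
```

Blocked at 12 N: the carriage is home. I'll back off, rise and check.

Emit:
{"method": "carry_out", "body": {"plan": [{"turn":[0,0,0],"xyz":[-8,0.5,0],"claw":0},{"turn":[0,0,0],"xyz":[-20,1.5,0],"claw":0},{"turn":[0,0,0],"xyz":[-15,1,10],"claw":0},{"turn":[0,0,0],"xyz":[-10,0,30],"claw":0},{"turn":[0,0,0],"xyz":[0,0,35],"claw":0},{"turn":[0,0,0],"xyz":[0,0,35],"claw":0},{"turn":[0,0,0],"xyz":[0,0,0],"claw":0},{"turn":[0,0,0],"xyz":[0,0,0],"claw":0}]}}

```text
time: 25.55
tool_pos: [0.4963, -0.0385, 0.1518]
tool_rot: [[0.075, 0.997, 0.006], [0.997, -0.075, -0.001], [-0.0, 0.006, -1.0]]
ft_force: [-0.4, 0.6, -1.1]
finger_gap: 0.0006
finger_force: 0.0
```

```bash
python3 - <<'E'
from h import *
f,P=wrist("w9");carriage(P,o=(560.7,-41.5))
f=grab_frame("top");save("t3",f)
E
```

```text
tcp [496.3 -38.5 151.8] yaw 85.71 tilt [ 0.006  -0.0008] gap 0.6 t 25.55
tab 2239 s [ -1.4 100.3 102.6] t [-38.5   4.3  38.9] z 57.8
wallL 540 s [ 62.6  87.1 112.2] t [28.2 31.  33.7] z 30.0
wallR 468 s [ 62.6  86.8 111.7] t [-25.5 -22.6 -20. ] z 30.0
stops far few
stops near 731 s [62.5 74.5 79.9] t [-21.7   0.2  23.8] z 24.1
bed floor 5090 s [ 20.6  47.6 116.5] t [-27.5   7.1  35.6] z 14.3
face s: [120.1 120.7]
L slope deg -0.01
R slope deg -0.02
```

View pics/w9.png

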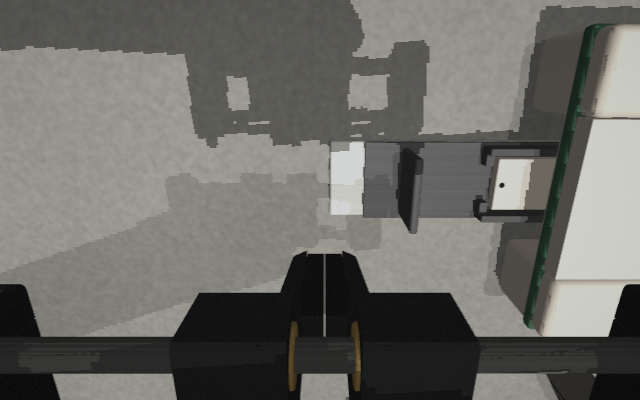

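View pics/t3.png

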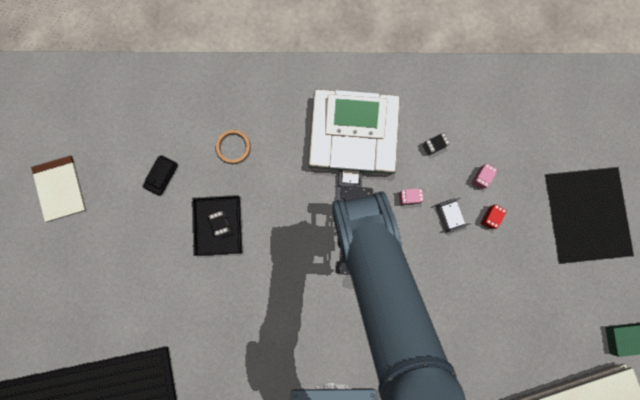

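The wrist view shows the tab at (410,190), the pocket half under the face, and the plate flat in it with one dot at (502,185). The top view shows the module upright in the tray at (219,223), the stack intact at (452,215), and the bystanders unmoved. Handing in.

```bash
python3 -c "
from station import *
print(hand_in())"
```

```text
the job is handed in; nothing more can be done
None
```

The job is handed in with no verdict shown. The last images put the module upright in the tray, the top plate in the pocket with the carriage home, the other plates still stacked and the bystanders in place.

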